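# Load the orange-tagged hard disk into the docking station and switch it on

## Robot

A 6-joint arm with a two-finger parallel gripper is mounted at the origin on a cart in front of the work surface, level with it; the furniture and walls round the work are solid. World frame = base frame: x ahead of the robot, y to its left, z up, the work surface at z = 0. Lengths are in m, angles in rad, forces in N, time in s.
With the tool pointing down it reaches from about 0.35 to 0.85 m from the base axis. Payload 8.1 kg.
Tool frame: the origin (TCP) lies between the finger pads; the fingertips stand nose_length ahead of it and the grasp point (between the pads) lies 6 mm ahead of it (nose_length is the distance from the TCP to the fingertips, in m); z points along the fingers, y is the line along which they close (so a half turn about z gives the same grasp; the last joint's range is limited). The gripper opens to 93 mm and grips with 3 to 60 N. Pads are 15 mm wide; open, the fingers measure 128 mm over their backs; the gripper's body (75 mm by 188 mm) begins 65 mm behind the grasp point.
Start: joints at [1.033, 0.13, 1.488, -0, 1.523, -0.085], TCP at [0.262, 0.54, 0.244] pointing down, gripper open.
Joint ranges: [-2.96, 2.96], [-0.89, 2.26], [0.02, 2.5], [-1.34, 4.48], [0, 2.73], [-2.66, 2.66]. Speed limits (rad/s): [2.39, 2.39, 2.79, 3.14, 3.14, 3.14].

## Interface

Orientations are given as a unit quaternion [x, y, z, w].
In Python, from workcell import sense, snapshot, hand_in, outline_of, nose_length gives the robot as it stands.
- The arm moves only by the tool play_rows, never from a script. Its argument "deltas" is text: rows parted by semicolons, each of 7 numbers parted by spaces: the shift along the tool's x, y, z in mm, then the turn, a rotation vector about the tool's x, y, z in degrees, then the closure, from 0 (fully open) to 1 (shut). A call has 1 to 10 rows; each row is the pose to reach, as a shift and turn from the pose commanded when the call began, along the tool's axes at that moment; what a row does not reach only later rows make up. A row lasts 1/10 s, in which the tool goes at most 50 mm and 8.59 degrees, less where a joint would pass 70% of its speed; a pose out of reach is approached as far as the arm can. A call with a gripper value outside its range is refused whole. The fingers move at their own pace and stop on an object; "newtons" is the grip in N (left out, the last holds). Time passes only in rows, so rows that repeat a pose let the fingers close. It gives the time, the measured TCP pose, the force, the opening and the grip force at its end, in the units of the state.
- sense(): the state, without advancing time (a new reading comes with each control period).
- snapshot(name): name is "scene" or "top"; returns a dict with "pixels" (420x560x3 uint8, red, green, blue), "depth" (420x560 float32, m along the optical axis (not along the pixel's ray), 0 where there is no reading), "fov_y" (degrees; the focal length in pixels is half the picture's height over the tangent of half this angle, whatever the lens; pixels are square), "cx", "cy" (the principal point, pixels), "k1" (the pictures are not rectified: a ray, as slopes to the right and down, at radius r is drawn at 1 + k1 r^2 times it, then the intrinsics apply), "origin" and "rotation" of the camera in the world. Camera axes: x right, y up, looking along -z (the intrinsics and any distortion apply to the point x, -y, -z); pixel columns grow to the right and rows downward; lengths in m; the calibration is good to about 2 mm. A picture is of the moment at which its call begins.
- hand_in(): hands the job in; it is judged then, once.
Trained networks look in a picture, given as the dict that the camera call returned (one of the last four; its "shot" number tells which), for a name from the list of things; names that differ only in an ending like _2 or _b are one class to them, and where a whole thing is asked for, a point or a joint stands for the part that bears it (a point fixed in the world has none). Each returns a list of dicts, best first, with "score" (0 to 1); they miss things now and then, are a little off and sometimes report something else, mostly with a low value. They report only what shows in the picture. A call takes as long as a camera call.
- outline_of(label, picture): "mask" (420x560 bool, what is visible of it) and "bbox" ([centre column, centre row, width, height] in pixels, round what is visible of it).
The state is a dict: "time_s": time; "q": joint angles; "qvel": joint speeds; "tau": joint torques, N m; "tcp_pos": TCP position; "eef_rot": TCP orientation; "ft_force": force on the tool from outside, world axes, zero at the start; "ft_torque": the same for the moment, N m; "width": opening from 0.0 (shut) to 1.0 (fully open); "finger_force": force on a finger pad.
Only numpy, scipy, OpenCV 4.12 (cv2) and the standard library are available. Lean on these libraries where they do the work, as an engineer would, in place of code of your own. Each camera call takes 0.05 s, during which the arm holds its last target. There are 200 camera calls.

## Task

Take the hard disk with the orange tag out of the plywood stand and slide it, same end down (either face forward), into the slot of the black docking station, lowering it gently until it is fully home. Let go of it, then press the red button on the docking station all the way down, to switch it on. Leave the disk with the blue tag in the stand, and leave the disk you docked seated.

Things in the scene. Friction and masses are not known exactly. Their poses are not given: they have to be found in the camera images.
- orange_disk: Hard disk standing on its short end, grey metal slab 25.5 (x) x 100 (y) x 145 (z) mm, about 0.5 kg, with an orange tag wrapped over its top end near the -y corner (0.3 mm thick, 36 mm wide, 30 mm down both faces). Origin at the centre of its lower end; z up along its length, x across its thickness, y across its width. Stands at the start in one of the stand's two slots.
- blue_disk: The same hard disk with a blue tag in place of the orange one; same axes. Stands in the other slot of the stand; it stays there.
- stand: Plywood storage stand, a fixed block 166 (x) x 120 (y) x 42 (z) mm on the white mat (mat top 18 mm above the black bench). Origin at the centre of its underside, z up. Two slots, each 31 (x) x 105 (y) mm, 32 mm deep (floors at z = 10), centred at x = -40 and x = +40, so 54 mm are free between the two disks' faces; a disk in it stands 113 mm proud of its top.
- dock: Docking station, a fixed black block 76 (x) mm wide and 198 (y) mm long (y from -62 to +136), 55 mm high, on the black bench top. Origin on the bench directly under the centre of its slot, z up, y along the slot towards the button.
- slot_mouth (a point): Centre of the docking slot's mouth, in the dock's top face (z = 55 in the dock's frame). The slot is 29 mm (dock x) by 103 mm (dock y), 40 mm deep, so its floor is at z = 15 in the dock's frame; its edges are bevelled by 3 mm. A docked disk stands 105 mm proud of the dock's top.
- power_button_top (a point): Centre of the top of the red round push button (28 mm across) in its grey housing (44 mm across, 12 mm high) on the dock's top face, 105 mm along the dock's +y from the slot's centre; 73 mm above the bench when up.
- power_button (a joint): Travel of the red button: 0 m up, 0.006 m fully down; it is sprung and needs about 4 N to go fully down.

How it is judged:
On the way, in this order (a step that is already met when the one before it is completed fails the run):
1. the orange-tagged disk is fully home in the docking slot and let go (horizontal distance between orange_disk and slot_mouth below 0.004 m and z of orange_disk in the frame of dock below 0.018 m and angle between orange_disk's own z axis and vertical below 0.09 rad and angle between the x axis of orange_disk and the x axis of dock, either way round below 0.06 rad and contact force between the fingers and orange_disk below 0.1 N), for 0.2 s.
2. the red button is pressed all the way down while the disk is home (horizontal distance between orange_disk and slot_mouth below 0.004 m and z of orange_disk in the frame of dock below 0.018 m and angle between orange_disk's own z axis and vertical below 0.09 rad and angle between the x axis of orange_disk and the x axis of dock, either way round below 0.06 rad and value of joint power_button above 0.0048 m), for 0.05 s.
At the end, for the whole second after the job is handed in: Orange disk released, at rest in the slot, same end down: within 3 mm of the slot floor and 4 mm of its centre, upright within 0.09 rad, square within 0.06 rad. Red button pressed 4.8 mm or more after that and up again (under 2 mm). Blue disk moved under 15 mm, tilted under 0.3 rad (horizontal distance between orange_disk and slot_mouth below 0.004 m and z of orange_disk in the frame of dock below 0.018 m and angle between orange_disk's own z axis and vertical below 0.09 rad and angle between the x axis of orange_disk and the x axis of dock, either way round below 0.06 rad and linear speed of orange_disk below 0.02 m/s and value of joint power_button below 0.002 m and distance of blue_disk from where it was at the start of the episode below 0.015 m and angle between blue_disk's own z axis and vertical below 0.3 rad); the robot touches nothing.
It fails at once if the orange-tagged disk is slammed or forced into the docking station (over 65 N) (contact force between orange_disk and dock above 65 N).
It fails at once if the blue-tagged disk is taken out of its place in the stand (moved over 25 mm) (distance of blue_disk from where it was at the start of the episode above 0.025 m).
It also fails if it takes over 53 s, if anything falls off the work surface, if the arm or the gripper's body presses on something with over 40 N, if the wrist force passes 120 N, or if a joint passes its speed limit or range.

## Working session

There is one attempt and no reset: what is moved stays moved. The work goes in short steps, Python scripts to look and compute and a tool call to move; the robot and the scene stay as the last step left them, time stands still between calls to the robot, and variables do not carry over. Pictures are saved under pics/ and viewed, at most 10 in all, crops included, and the job is handed in when it is done.

Besides the shell and the picture viewer there is one more tool, called after "Call:" by a JSON object that holds its "method" and its "body", one argument or row to a line. play_rows: Moves the arm, as the interface text tells. Its arguments: {"type":"object","properties":{"deltas":{"type":"string"},"newtons":{"type":"number"}},"required":["deltas"]}

```bash
mkdir -p pics
cat > h.py <<'E'
import numpy as np, cv2
from workcell import sense, snapshot, hand_in, outline_of, nose_length
def cloud(p):
    h,w=p["depth"].shape; f=h/2/np.tan(np.radians(p["fov_y"])/2)
    K=np.array([[f,0,p["cx"]],[0,f,p["cy"]],[0,0,1.]])
    u,v=np.meshgrid(np.arange(w),np.arange(h))
    s=cv2.undistortPoints(np.stack([u,v],-1).reshape(-1,1,2).astype(np.float64),K,np.array([p["k1"],0,0,0.])).reshape(h,w,2)
    d=p["depth"]; c=np.stack([s[...,0]*d,-s[...,1]*d,-d],-1)
    return c@np.array(p["rotation"]).T+np.array(p["origin"]), d>0
def save(p,n): cv2.imwrite("pics/"+n,p["pixels"][...,::-1])
E
python3 - <<'E'
from h import *
s=sense(); print(nose_length if not callable(nose_length) else nose_length()); print({k:np.round(v,4) for k,v in s.items()})
ims=[]
for n in ["scene","top"]:
    p=snapshot(n); save(p,n+".png"); X,ok=cloud(p); np.savez("/tmp/"+n,X=X,ok=ok,px=p["pixels"])
    print(n,p["origin"],np.array(p["rotation"]).shape,p["k1"])
    for l in ["orange_disk","blue_disk","stand","dock","power_button"]:
        try:
            for o in outline_of(l,p)[:2]:
                m=o["mask"]&ok; P=X[m]
                print(l,round(o["score"],2),np.round(o["bbox"]),m.sum(),np.round(np.percentile(P,[2,50,98],axis=0),3).tolist() if m.sum() else "")
        except Exception as e: print(l,e)
E
```

```text
0.025
{'time_s': np.float64(0.0), 'q': array([ 1.0326,  0.1311,  1.4893,  0.    ,  1.523 , -0.0854]), 'qvel': array([ 0.0015, -0.0006, -0.0001,  0.0021,  0.0002, -0.0005]), 'tau': array([-1.60000e-03, -5.59838e+01, -4.91757e+01,  7.70000e-02,
        3.52000e-02, -2.00000e-04]), 'tcp_pos': array([0.2622, 0.5391, 0.2426]), 'eef_rot': array([ 2.245e-01,  9.745e-01, -9.000e-04, -3.000e-04]), 'ft_force': array([-0.1569,  0.1724, -0.5921]), 'ft_torque': array([-0.0003,  0.0369, -0.047 ]), 'finger_force': np.float64(0.0), 'width': np.float64(0.9991)}Traceback (most recent call last):
  File "<stdin>", line 5, in <module>
  File "h.py", line 9, in cloud
    return c@np.array(p["rotation"]).T+np.array(p["origin"]), d>0
           ~^~~~~~~~~~~~~~~~~~~~~~~~~~
ValueError: matmul: Input operand 1 has a mismatch in its core dimension 0, with gufunc signature (n?,k),(k,m?)->(n?,m?) (size 4 is different from 3)
```

Rotation is a quaternion.

```bash
sed -i 's/np.array(p\["rotation"\]).T/R.from_quat(p["rotation"]).as_matrix().T/; 1a from scipy.spatial.transform import Rotation as R' h.py
python3 - <<'E'
from h import *
for n in ["scene","top"]:
    p=snapshot(n); save(p,n+".png"); X,ok=cloud(p); 
    print(n,np.round(p["origin"],3),p["k1"],p["fov_y"]); D=dict(X=X,ok=ok,px=p["pixels"])
    for l in ["orange_disk","blue_disk","stand","dock","power_button"]:
            for i,o in enumerate(outline_of(l,p)[:2]):
                m=o["mask"]&ok; P=X[m]; D[l+str(i)]=o["mask"]
                print(l,round(o["score"],2),np.round(o["bbox"]),m.sum(),np.round(np.percentile(P,[2,50,98],axis=0),3).tolist() if m.sum() else "")
    np.savez("/tmp/"+n,**D)
a,b=cv2.imread("pics/scene.png"),cv2.imread("pics/top.png")
E
```

```text
scene [0.953 0.287 0.818] -0.07212644026639188 45.84490796738568
orange_disk 0.69 [320. 244.  62.  81.] 2514 [[0.555, 0.178, 0.056], [0.609, 0.207, 0.155], [0.646, 0.231, 0.175]]
blue_disk 0.75 [282. 216.  54.  81.] 2715 [[0.528, 0.104, 0.055], [0.581, 0.134, 0.146], [0.62, 0.156, 0.175]]
stand 0.58 [297. 261. 117.  92.] 3120 [[0.53, 0.076, 0.023], [0.616, 0.17, 0.06], [0.66, 0.257, 0.064]]
dock 0.89 [227. 184. 102.  99.] 4959 [[0.416, -0.07, 0.004], [0.511, -0.006, 0.053], [0.599, 0.051, 0.076]]
power_button 0.61 [250. 150.  16.  13.] 165 [[0.422, -0.001, 0.068], [0.437, 0.012, 0.076], [0.448, 0.025, 0.08]]
top [0.429 0.096 0.905] -0.10529955142339611 55.04908467391437
orange_disk 0.66 [238. 176.  34.  65.] 1362 [[0.548, 0.176, 0.046], [0.592, 0.2, 0.171], [0.641, 0.228, 0.175]]
blue_disk 0.74 [274. 188.  26.  64.] 1100 [[0.52, 0.103, 0.038], [0.565, 0.127, 0.172], [0.616, 0.153, 0.175]]
stand 0.45 [275. 188.  27.  66.] 1085 [[0.52, 0.103, 0.037], [0.563, 0.127, 0.172], [0.613, 0.153, 0.175]]
dock 0.63 [342. 227.  63.  92.] 3359 [[0.407, -0.068, 0.014], [0.499, -0.012, 0.054], [0.591, 0.043, 0.076]]
power_button 0.56 [333. 258.  14.  11.] 143 [[0.422, -0.0, 0.072], [0.434, 0.012, 0.076], [0.446, 0.024, 0.079]]
```

View pics/scene.png

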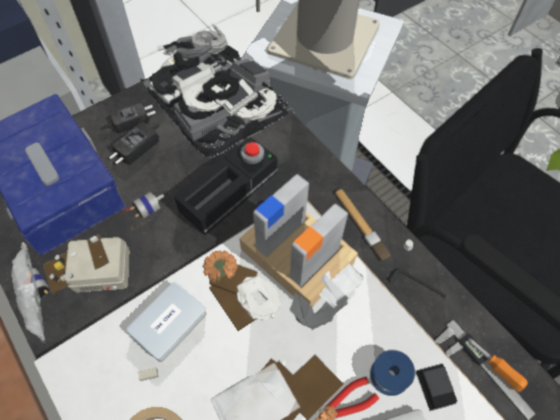

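View pics/top.png

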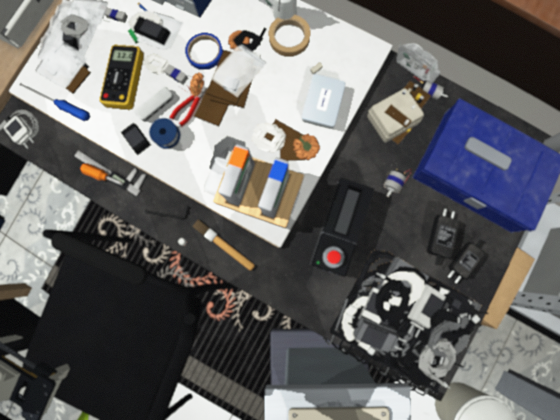

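The views show the orange-tagged disk at scene (320,244) / top (238,176), blue at (282,216) / (274,188), the dock slot at (218,193) / (345,208), and the red button at (252,150) / (333,258). Next I fit the poses.

```bash
cat > fit.py <<'E'
from h import *
def rect(P):
    (c,s,a)=cv2.minAreaRect((P[:,:2]*1000).astype(np.float32)); b=cv2.boxPoints((c,s,a))
    e=b[1]-b[0]; f=b[2]-b[1]; L=e if np.linalg.norm(e)>np.linalg.norm(f) else f
    return np.round(c,1),np.round(sorted(s),1),round(np.degrees(np.arctan2(L[1],L[0]))%180,1)
if __name__=="__main__":
  for n in ["scene","top"]:
    D=np.load(f"/tmp/{n}.npz"); X,ok=D["X"],D["ok"]; z=X[...,2]; print(n)
    for l in ["orange_disk0","blue_disk0"]:
        m=D[l]&ok&(z>.166)&(z<.182); print(l,rect(X[m]),m.sum(),np.median(z[m]).round(4))
    px=D["px"].astype(int)
    B=D["power_button0"]&ok; print("button",np.round(np.median(X[B],0),4))
    red=(px[...,0]>150)&(px[...,1]<90)&(px[...,2]<90)&ok&(abs(X[...,0]-.435)<.04)&(abs(X[...,1]-.012)<.04); print("red",np.round(X[red].mean(0),4),red.sum(),rect(X[red]))
    near=(X[...,0]>.39)&(X[...,0]<.62)&(X[...,1]>-.09)&(X[...,1]<.065)&ok
    t=near&(z>.049)&(z<.061); print("docktop",rect(X[t]),np.median(z[t]).round(4))
    s=near&(z<.049)&D["dock0"]; 
    # slot interior: points below the top inside the top's filled outline
    c=cv2.convexHull((X[t][:,:2]*1000).astype(np.float32))
    ins=np.array([cv2.pointPolygonTest(c,(float(a),float(b)),True)>6 for a,b in X[near&(z<.047)][:,:2]*1000])
    Q=X[near&(z<.047)][ins]; print("slot",rect(Q),len(Q), np.percentile(Q[:,2],[5,50]).round(4))
E
python3 fit.py
```

```text
scene
orange_disk0 (array([597.3, 204.1]), array([ 27.3, 100. ]), np.float32(159.6)) 1100 0.1729
blue_disk0 (array([569.8, 129. ]), array([ 27.6, 100. ]), np.float32(160.1)) 1005 0.1729
button [0.4375 0.0125 0.0765]
red [0.4347 0.0114 0.076 ] 137 (array([429.1,   4.9]), array([24.2, 46.1]), np.float32(46.6))
docktop (array([498.1, -11.8]), array([ 79.5, 199.6]), np.float32(159.8)) 0.0548
slot (array([525.9, -34.2]), array([ 25.6, 103.1]), np.float32(150.7)) 639 [0.0144 0.0259]
top
orange_disk0 (array([597.1, 203.2]), array([ 26.5, 100.3]), np.float32(160.0)) 743 0.1727
blue_disk0 (array([569.6, 128.2]), array([26.2, 99.8]), np.float32(160.1)) 744 0.1728
button [0.4339 0.0122 0.0762]
red [0.4348 0.0104 0.0757] 134 (array([434.1,   9.5]), array([24.7, 25.9]), np.float32(87.5))
docktop (array([497.9, -12.3]), array([ 76.4, 198.7]), np.float32(160.6)) 0.0544
slot (array([534.4, -26.8]), array([ 27.3, 100.4]), np.float32(161.3)) 625 [0.0133 0.0161]
```

Run:
```python
from h import *
for n in ["scene","top"]:
    D=np.load(f"/tmp/{n}.npz"); X,ok=D["X"],D["ok"]
    a=np.radians(160.2); yd=np.array([np.cos(a),np.sin(a)]); xd=np.array([yd[1],-yd[0]])
    d=X[...,:2]-np.array([.5328,-.0246]); x=d@xd*1000; y=d@yd*1000; z=X[...,2]*1000
    t=ok&(abs(z-55)<2.5)&(abs(x)<42)
    for lo in range(-45,45,15):
        m=t&(y>lo)&(y<lo+15); q=x[m]
        print(n,lo,"outer",np.round([q.min(),q.max()],1),"inner",np.round([q[q<0].max(),q[q>0].min()],1))
    m=t&(abs(x)<8)&(abs(y)<75); print("y gap",np.round([y[m][y[m]<0].max(),y[m].min(),y[m][y[m]>0].min()],1))
    m=t&(abs(x)<30)&(abs(y)<66); print("y outer",y[m].min())
```

```text
scene -45 outer [-39.1  38.9] inner [-13.7  15.5]
scene -30 outer [-38.5  39.7] inner [-13.6  14.5]
scene -15 outer [-38.9  39.4] inner [-14.7  14.9]
scene 0 outer [-38.7  39. ] inner [-13.9  15.7]
scene 15 outer [-39.1  38.7] inner [-14.3  15.8]
scene 30 outer [-39.4  38.6] inner [-14.1  15.6]
y gap [-52.1 -62.8  50.3]
y outer -62.80491095887564
top -45 outer [-38.   36.8] inner [-14.5  16.6]
top -30 outer [-37.8  36.2] inner [-14.4  15.9]
top -15 outer [-37.6  36.8] inner [-15.5  15.3]
top 0 outer [-37.9  36.8] inner [-13.8  15.4]
top 15 outer [-37.8  36.9] inner [-13.9  14.7]
top 30 outer [-37.6  36.8] inner [-14.5  14.1]
y gap [-51.9 -62.3  51.9]
y outer -62.29264138899218
```

Call:
{"method": "play_rows", "body": {
  "deltas": "0 0 -30 0 0 -5.9 0.2; 0 0 -60 0 0 -5.9 0.3;0 0 -60 0 0 -5.9 0.4",
  "newtons": 30
}}

```text
time_s: 0.95
tcp_pos: [0.2634, 0.5412, 0.3093]
eef_rot: [0.174, 0.985, 0.004, 0.001]
ft_force: [-0.3, 0.8, 0.9]
width: 0.793
finger_force: 0.0
```

Call:
{"method": "play_rows", "body": {
  "deltas": "-43 -20 0 0 0 0 0.45;-86 -40 0 0 0 0 0.45;-129 -60 0 0 0 0 0.45;-172 -80 0 0 0 0 0.45;-215 -100 0 0 0 0 0.45;-258 -120 0 0 0 0 0.45;-301 -140 0 0 0 0 0.45;-344 -160 0 0 0 0 0.45;-387 -181 0 0 0 0 0.45;-429 -203 0 0 0 0 0.45"
}}

```text
time_s: 1.95
tcp_pos: [0.597, 0.2002, 0.3031]
eef_rot: [0.174, 0.985, -0.0, -0.0]
ft_force: [0.2, 0.6, -0.0]
width: 0.55
finger_force: 0.0
```

Call:
{"method": "play_rows", "body": {
  "deltas": "0 0 0 0 0 0 0.45;0 0 0 0 0 0 0.45;0 0 0 0 0 0 0.45"
}}

```text
time_s: 2.25
tcp_pos: [0.5954, 0.2024, 0.3033]
eef_rot: [0.174, 0.985, 0.0, -0.0]
ft_force: [0.0, -0.3, 0.2]
width: 0.55
finger_force: 0.0
```

```bash
cat > to.py <<'E'
from h import *
import sys
# usage: to.py x y z(mm) yaw_deg(tool x) -> shift/turn in tool axes
def go(T,yaw=160.1,n=3):
    S=[];Q=[]
    for i in range(n):
        s=sense(); S.append(s["tcp_pos"]); Q.append(s["eef_rot"])
    r=R.from_quat(s["eef_rot"]); M=r.as_matrix()
    a=np.radians(yaw); G=np.array([[np.cos(a),np.sin(a),0],[np.sin(a),-np.cos(a),0],[0,0,-1]]).T.T
    rv=(r.inv()*R.from_matrix(G)).as_rotvec(degrees=True)
    print("tcp",np.round(np.array(S)*1000,1)[-1],"yaw",np.degrees(np.arctan2(M[1,0],M[0,0])).round(2),"shift",np.round(M.T@(np.array(T)-np.array(s["tcp_pos"])*1000),1),"turn",np.round(rv,2),"ft",np.round(s["ft_force"],1),"width",round(float(s["width"])*93,1),"grip",s["finger_force"],"t",s["time_s"])
go([float(v) for v in sys.argv[1:4]],float(sys.argv[4]) if len(sys.argv)>4 else 160.1)
E
python3 to.py 597.2 203.7 139 160
```

```text
tcp [595.4 202.4 303.3] yaw 159.97 shift [ -1.3   1.8 164.3] turn [-0.   -0.04 -0.03] ft [ 0.  -0.3  0.2] width 51.1 grip 0.0 t 2.25
```

Call:
{"method": "play_rows", "body": {
  "deltas": "-1 2 40 0 0 0 0.45;-1 2 80 0 0 0 0.45;-1 2 115 0 0 0 0.45;-1 2 140 0 0 0 0.45;-1 2 160 0 0 0 0.45;-1 2 160 0 0 0 0.45;-1 2 160 0 0 0 0.45;-1 2 160 0 0 0 0.45"
}}

```text
time_s: 3.05
tcp_pos: [0.5983, 0.2043, 0.1458]
eef_rot: [0.174, 0.985, 0.001, 0.001]
ft_force: [-0.4, 0.8, 0.0]
width: 0.553
finger_force: 0.0
```

```bash
python3 to.py 597.2 203.7 144 160
python3 - <<'E'
from h import *
p=snapshot("scene"); cv2.imwrite("pics/g1.png",cv2.resize(p["pixels"][130:330,180:440,::-1],None,fx=3,fy=3))
E
```

```text
tcp [598.3 204.3 145.8] yaw 160.01 shift [ 0.8 -0.9  1.8] turn [0.1  0.14 0.01] ft [-0.4  0.8  0. ] width 51.4 grip 0.0 t 3.05
```

View pics/g1.png

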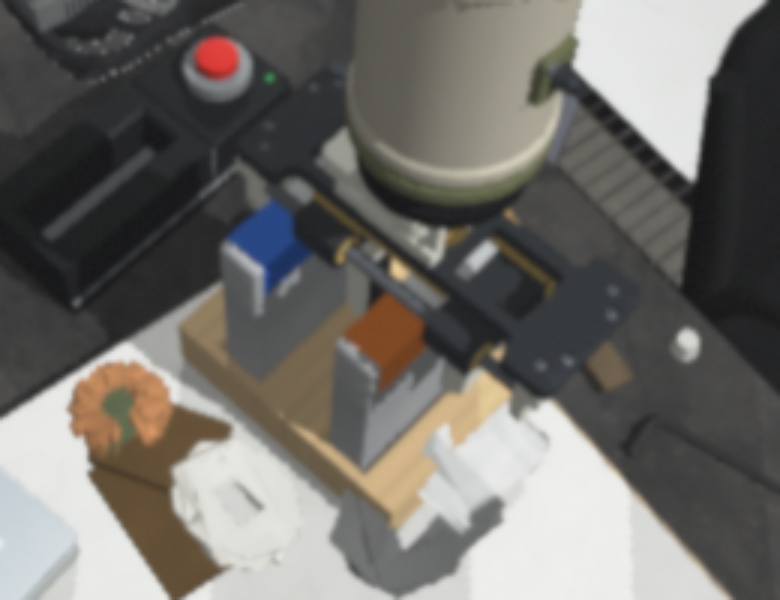

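The crop shows the gripper straddling the orange disk (about (390,340)), with a finger on each side and the blue disk (265,240) clear. I'm closing the fingers and lifting.

Call:
{"method": "play_rows", "body": {
  "deltas": "0 0 0 0 0 0 0.7;0 0 0 0 0 0 0.85;0 0 0 0 0 0 0.85;0 0 0 0 0 0 0.85;0 0 0 0 0 0 0.85;0 0 0 0 0 0 0.85;0 0 -5 0 0 0 0.85;0 0 -15 0 0 0 0.85;0 0 -25 0 0 0 0.85;0 0 -35 0 0 0 0.85",
  "newtons": 40
}}

```text
time_s: 4.1
tcp_pos: [0.5976, 0.2033, 0.1795]
eef_rot: [0.174, 0.985, -0.0, 0.0]
ft_force: [-0.0, -0.1, -5.2]
width: 0.274
finger_force: 40.0
```

Call:
{"method": "play_rows", "body": {
  "deltas": "0 0 -20 0 0 0 0.85;0 0 -40 0 0 0 0.85;0 0 -65 0 0 0 0.85;0 0 -90 0 0 0 0.85;0 0 -115 0 0 0 0.85;0 0 -135 0 0 0 0.85;0 0 -150 0 0 0 0.85;0 0 -150 0 0 0 0.85;0 0 -150 0 0 0 0.85"
}}

```text
time_s: 5.0
tcp_pos: [0.5975, 0.2033, 0.3283]
eef_rot: [0.174, 0.985, 0.0, -0.0]
ft_force: [-0.3, 0.1, -6.1]
width: 0.275
finger_force: 40.0
```

```bash
python3 to.py 532.8 -24.6 330 160.2
python3 - <<'E'
from h import *
for n in ["top","scene"]:
    p=snapshot(n); X,ok=cloud(p); save(p,n+"2.png")
    for o in outline_of("orange_disk",p)[:1]:
        m=o["mask"]&ok; P=X[m]; print(n,o["score"],o["bbox"],np.percentile(P,[2,50,98],axis=0).round(3).tolist())
E
```

```text
tcp [597.5 203.3 328.3] yaw 159.95 shift [ -17.3 -236.3   -1.7] turn [ 0.   -0.   -0.25] ft [-0.3  0.1 -6.1] width 25.6 grip 39.99863862991333 t 5.0
top 0.87 [215.9, 173.3, 36.7, 39.0] [[0.546, 0.196, 0.222], [0.557, 0.207, 0.323], [0.578, 0.228, 0.359]]
scene 0.6 [325.8, 196.6, 68.3, 95.9] [[0.56, 0.177, 0.216], [0.63, 0.2, 0.297], [0.646, 0.23, 0.357]]
```

View pics/scene2.png

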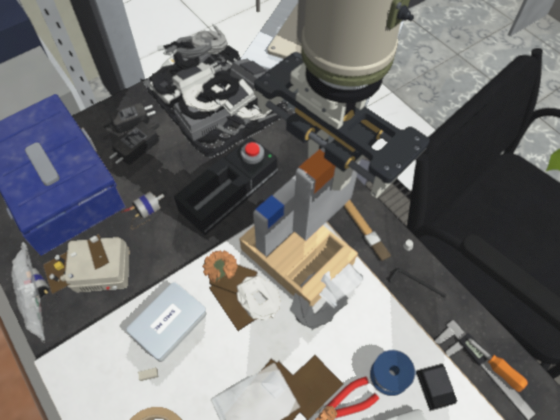

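The scene view shows the disk held upright at (325,200), clear of the stand, with the blue disk still in its slot at (280,220). I'm carrying it across.

Call:
{"method": "play_rows", "body": {
  "deltas": "-2 -20 0 0 0 -0.2 0.85;-4 -50 0 0 0 -0.2 0.85;-6 -80 0 0 0 -0.2 0.85;-8 -110 0 0 0 -0.2 0.85;-10 -140 0 0 0 -0.2 0.85;-12 -170 0 0 0 -0.2 0.85;-14 -200 0 0 0 -0.2 0.85;-16 -222 0 0 0 -0.2 0.85;-17 -236 0 0 0 -0.2 0.85;-17 -236 0 0 0 -0.2 0.85"
}}

```text
time_s: 6.2
tcp_pos: [0.5321, -0.0256, 0.3282]
eef_rot: [0.173, 0.985, -0.0, -0.0]
ft_force: [1.3, -0.0, -4.6]
width: 0.27
finger_force: 40.0
```

Call:
{"method": "play_rows", "body": {
  "deltas": "0 0 20 0 0 0 0.85;0 0 45 0 0 0 0.85;0 0 70 0 0 0 0.85;0 0 90 0 0 0 0.85;0 0 105 0 0 0 0.85;0 0 110 0 0 0 0.85;0 0 110 0 0 0 0.85;0 0 110 0 0 0 0.85"
}}

```text
time_s: 7.0
tcp_pos: [0.5333, -0.0241, 0.2198]
eef_rot: [0.172, 0.985, 0.0, 0.001]
ft_force: [0.0, 0.6, -3.7]
width: 0.276
finger_force: 40.0
```

```bash
python3 to.py 532.8 -24.6 220 160.2
cat > ck.py <<'E'
from h import *
from fit import rect
a=np.radians(160.2); yd=np.array([np.cos(a),np.sin(a)]); xd=np.array([yd[1],-yd[0]])
ims=[]
for n in ["top","scene"]:
    p=snapshot(n); X,ok=cloud(p); ims.append(p["pixels"][100:300,150:440,::-1] if n=="scene" else p["pixels"][120:320,230:520,::-1])
    for o in outline_of("orange_disk",p)[:1]:
        m=o["mask"]&ok; P=X[m]; d=P[:,:2]-[.5328,-.0246]; x=d@xd*1000;y=d@yd*1000
        print(n,round(o["score"],2),"z",np.percentile(P[:,2],[1,50,99]).round(4))
        for lo in np.arange(P[:,2].min(),P[:,2].max(),.02):
            k=(P[:,2]>lo)&(P[:,2]<lo+.02)
            if k.sum()>15: print(round(lo,3),k.sum(),"x",np.percentile(x[k],[2,50,98]).round(1),"y",np.percentile(y[k],[1,99]).round(1))
cv2.imwrite("pics/ck.png",cv2.resize(np.vstack(ims),None,fx=1.5,fy=1.5))
E
python3 ck.py
```

```text
tcp [533.3 -24.1 219.8] yaw 160.17 shift [ 0.3 -0.7 -0.2] turn [ 0.02  0.09 -0.03] ft [ 0.   0.6 -3.7] width 25.7 grip 39.998602867126465 t 7.0
scene 0.93 z [0.1066 0.1713 0.2512]
0.098 205 x [-6.5 12.7 14.2] y [-49.9  48.9]
0.118 389 x [-7.7 12.7 14.4] y [-50.   47.8]
0.138 409 x [-6.9 12.6 14.1] y [-49.8  48.6]
0.158 368 x [-8.7 12.6 14.2] y [-50.   46.2]
0.178 254 x [-7.9 12.4 13.9] y [-50.1   7.3]
0.198 243 x [-6.7 12.2 13.9] y [-49.9  -9.5]
0.218 257 x [-8.4 12.2 14. ] y [-50.   -9.7]
0.238 422 x [-13.2   3.8  13.5] y [-49.8 -13.6]
```

View pics/ck.png

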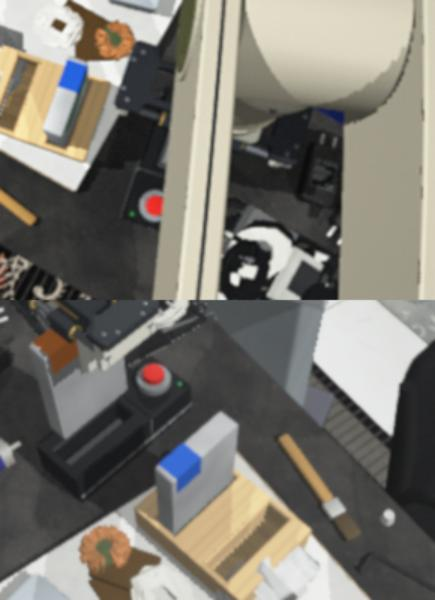

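Both crops show the disk held upright over the slot, blue untouched. The disk sits within 1 mm of the slot axis, so I'm lowering it slowly.

Call:
{"method": "play_rows", "body": {
  "deltas": "0 0.5 10 0 0 0 0.85;0 0.5 20 0 0 0 0.85;0 0.5 30 0 0 0 0.85;0 0.5 38 0 0 0 0.85;0 0.5 43 0 0 0 0.85;0 0.5 46 0 0 0 0.85;0 0.5 49 0 0 0 0.85;0 0.5 52 0 0 0 0.85;0 0.5 55 0 0 0 0.85;0 0.5 55 0 0 0 0.85"
}}

```text
time_s: 8.2
tcp_pos: [0.5327, -0.0237, 0.1633]
eef_rot: [0.172, 0.985, -0.0, -0.0]
ft_force: [0.7, 0.4, -4.6]
width: 0.272
finger_force: 40.0
```

```bash
python3 to.py 532.8 -24.6 132.5 160.2
```

```text
tcp [532.7 -23.7 163.3] yaw 160.16 shift [-0.4 -0.8 30.8] turn [-0.   -0.02 -0.04] ft [ 0.7  0.4 -4.6] width 25.3 grip 39.99863147735596 t 8.2
```

In the slot with no side force. Continuing slowly.

Call:
{"method": "play_rows", "body": {
  "deltas": "0 0 3 0 0 0 0.85;0 0 6 0 0 0 0.85;0 0 9 0 0 0 0.85;0 0 12 0 0 0 0.85;0 0 15 0 0 0 0.85;0 0 18 0 0 0 0.85;0 0 20 0 0 0 0.85;0 0 22 0 0 0 0.85;0 0 24 0 0 0 0.85;0 0 24 0 0 0 0.85"
}}

```text
time_s: 9.2
tcp_pos: [0.5327, -0.0237, 0.1393]
eef_rot: [0.172, 0.985, -0.0, -0.0]
ft_force: [2.2, 0.1, -5.7]
width: 0.273
finger_force: 40.0
```

```bash
python3 to.py 532.8 -24.6 132.5 160.2
```

```text
tcp [532.7 -23.7 139.3] yaw 160.15 shift [-0.4 -0.8  6.8] turn [-0.   -0.01 -0.05] ft [ 2.2  0.1 -5.7] width 25.4 grip 39.99856173992157 t 9.2
```

Call:
{"method": "play_rows", "body": {
  "deltas": "0 0 1 0 0 0 0.85;0 0 2 0 0 0 0.85;0 0 3 0 0 0 0.85;0 0 4 0 0 0 0.85;0 0 5 0 0 0 0.85;0 0 5.5 0 0 0 0.85;0 0 5.5 0 0 0 0.85"
}}

```text
time_s: 9.9
tcp_pos: [0.5327, -0.0237, 0.134]
eef_rot: [0.172, 0.985, -0.0, -0.0]
ft_force: [0.7, 0.1, -5.7]
width: 0.27
finger_force: 40.0
```

Call:
{"method": "play_rows", "body": {
  "deltas": "0 0 0.5 0 0 0 0.85;0 0 1 0 0 0 0.85;0 0 1.3 0 0 0 0.85;0 0 1.3 0 0 0 0.85"
}}

```text
time_s: 10.3
tcp_pos: [0.5327, -0.0237, 0.1328]
eef_rot: [0.172, 0.985, 0.0, -0.0]
ft_force: [0.8, 0.3, -5.6]
width: 0.276
finger_force: 40.0
```

```bash
python3 ck.py
```

```text
scene 0.8 z [0.0494 0.1095 0.1648]
0.041 187 x [-19.1  12.8  15.3] y [-49.   48.1]
0.061 239 x [-8.8 13.1 14.6] y [-48.9  31.9]
0.081 205 x [-7.5 12.7 14.5] y [-49.   10.2]
0.101 182 x [-8.6 12.7 14.7] y [-49.1  -7.4]
0.121 196 x [-9.1 12.8 14.5] y [-49.2  -8.8]
0.141 205 x [-8.5 12.6 14.5] y [-49.2 -11.6]
0.161 199 x [-11.3   0.3  13.3] y [-48.6 -20.7]
```

Call:
{"method": "play_rows", "body": {
  "deltas": "0 0 0.4 0 0 0 0.85;0 0 0.8 0 0 0 0.85;0 0 1 0 0 0 0.85;0 0 1 0 0 0 0.85"
}}

```text
time_s: 10.9
tcp_pos: [0.5328, -0.0237, 0.1318]
eef_rot: [0.172, 0.985, 0.0, -0.0]
ft_force: [0.2, 0.5, -5.0]
width: 0.274
finger_force: 40.0
```

Call:
{"method": "play_rows", "body": {
  "deltas": "0 0 0.4 0 0 0 0.85;0 0 0.8 0 0 0 0.85;0 0 1 0 0 0 0.85;0 0 1 0 0 0 0.85"
}}

```text
time_s: 11.3
tcp_pos: [0.5328, -0.0237, 0.1309]
eef_rot: [0.172, 0.985, 0.0, 0.0]
ft_force: [0.2, 0.5, -3.9]
width: 0.275
finger_force: 40.0
```

Call:
{"method": "play_rows", "body": {
  "deltas": "0 0 0.3 0 0 0 0.85;0 0 0.6 0 0 0 0.85;0 0 0.8 0 0 0 0.85;0 0 0.8 0 0 0 0.85"
}}

```text
time_s: 11.7
tcp_pos: [0.5329, -0.0237, 0.1309]
eef_rot: [0.172, 0.985, -0.0, 0.0]
ft_force: [-4.8, 0.8, 4.8]
width: 0.274
finger_force: 40.0
```

It has landed on the floor. Releasing.

Call:
{"method": "play_rows", "body": {
  "deltas": "0 0 -0.4 0 0 0 0.72;0 0 -0.4 0 0 0 0.65;0 0 -0.4 0 0 0 0.55;0 0 -0.4 0 0 0 0.5;0 0 -0.4 0 0 0 0.5;0 0 -0.4 0 0 0 0.5;0 0 -0.4 0 0 0 0.5;0 0 -0.4 0 0 0 0.5",
  "newtons": 5
}}

```text
time_s: 12.5
tcp_pos: [0.5328, -0.0237, 0.1304]
eef_rot: [0.172, 0.985, -0.0, 0.0]
ft_force: [-0.5, 0.6, 0.9]
width: 0.505
finger_force: 0.0
```

Call:
{"method": "play_rows", "body": {
  "deltas": "0 0 -10 0 0 0 0.5;0 0 -30 0 0 0 0.5;0 0 -60 0 0 0 0.5;0 0 -90 0 0 0 0.5;0 0 -110 0 0 0 0.5;30 0 -110 0 0 0 0.7;60 0 -110 0 0 0 0.9;90 0 -110 0 0 0 1;105 0 -110 0 0 0 1;105 0 -110 0 0 0 1"
}}

```text
time_s: 13.5
tcp_pos: [0.4332, 0.0125, 0.2415]
eef_rot: [0.172, 0.985, 0.0, 0.001]
ft_force: [-0.4, -0.4, -0.8]
width: 0.123
finger_force: 0.0
```

```bash
python3 to.py 434 11 115 160.2; python3 ck.py
```

```text
tcp [433.2  12.5 241.5] yaw 160.2 shift [ -1.1  -1.2 126.5] turn [0.03 0.08 0.  ] ft [-0.4 -0.4 -0.8] width 11.4 grip 0.0 t 13.5
top 0.67 z [-3.000e-04  1.595e-01  6.063e-01]
0.138 27 x [-11.9   7.2  14.2] y [-48.3 -24.8]
0.158 160 x [-11.1   1.7  13.6] y [-47.1 -21.8]
scene 0.83 z [0.0504 0.1279 0.1624]
0.04 177 x [-9.1 12.8 14.9] y [-49.1  50.2]
0.06 323 x [-8.2 12.9 14.7] y [-48.9  49.3]
0.08 346 x [-7.6 12.9 14.6] y [-49.   49.1]
0.1 365 x [-6.3 12.9 14.5] y [-49.1  49.6]
0.12 374 x [-6.2 12.9 14.4] y [-48.8  49.8]
0.14 800 x [-11.3   9.8  14.4] y [-48.8  49.4]
0.16 312 x [-11.    1.3  13.7] y [-45.7  48.1]
```

View pics/ck.png

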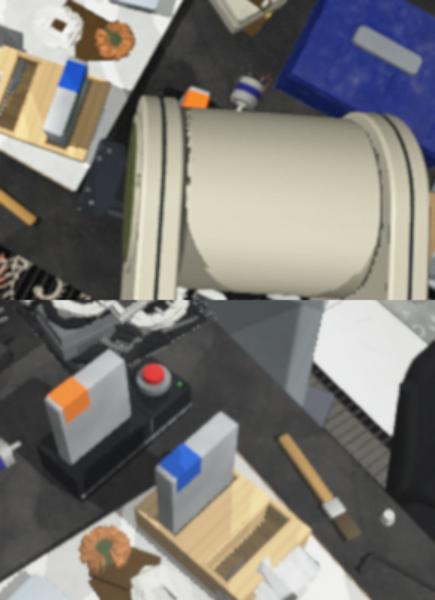

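The crops show the orange disk seated in the dock at (90,400) and released, blue still in the stand and the button clear at (153,375). I'm lowering over the button.

Call:
{"method": "play_rows", "body": {
  "deltas": "-1 -1 40 0 0 0 1;-1 -1 75 0 0 0 1;-1 -1 105 0 0 0 1;-1 -1 125 0 0 0 1;-1 -1 136 0 0 0 1;-1 -1 138 0 0 0 1;-1 -1 138 0 0 0 1"
}}

```text
time_s: 14.4
tcp_pos: [0.4352, 0.0105, 0.103]
eef_rot: [0.172, 0.985, -0.0, 0.0]
ft_force: [-0.4, -0.6, -0.6]
width: 0.002
finger_force: 0.0
```

Call:
{"method": "play_rows", "body": {
  "deltas": "0 0 2 0 0 0 1;0 0 4 0 0 0 1;0 0 6 0 0 0 1;0 0 7 0 0 0 1;0 0 8 0 0 0 1;0 0 8 0 0 0 1"
}}

```text
time_s: 15.0
tcp_pos: [0.4359, 0.0105, 0.0961]
eef_rot: [0.172, 0.985, 0.0, 0.001]
ft_force: [-0.9, -0.1, 11.9]
width: 0.005
finger_force: 5.9
```

```bash
python3 to.py 434 11 91.5 160.2
```

```text
tcp [435.9  10.5  96.1] yaw 160.16 shift [ 1.9 -0.2  4.6] turn [ 0.03  0.15 -0.04] ft [-0.9 -0.1 11.9] width 0.5 grip 5.870314535713987 t 15.0
```

Call:
{"method": "play_rows", "body": {
  "deltas": "0 0 0.5 0 0 0 1;0 0 1 0 0 0 1;0 0 1.5 0 0 0 1;0 0 1.5 0 0 0 1"
}}

```text
time_s: 15.4
tcp_pos: [0.436, 0.0105, 0.0958]
eef_rot: [0.172, 0.985, 0.0, 0.001]
ft_force: [-7.4, -0.7, 24.4]
width: 0.007
finger_force: 12.5
```

```bash
python3 to.py 434 11 91.5 160.2
python3 - <<'E'
from h import *
p=snapshot("scene"); cv2.imwrite("pics/b.png",cv2.resize(p["pixels"][110:210,170:300,::-1],None,fx=5,fy=5,interpolation=cv2.INTER_CUBIC))
E
```

```text
tcp [436.   10.5  95.8] yaw 160.17 shift [ 2.1 -0.2  4.3] turn [ 0.03  0.15 -0.03] ft [-7.4 -0.7 24.4] width 0.6 grip 12.455820855684578 t 15.4
```

View pics/b.png

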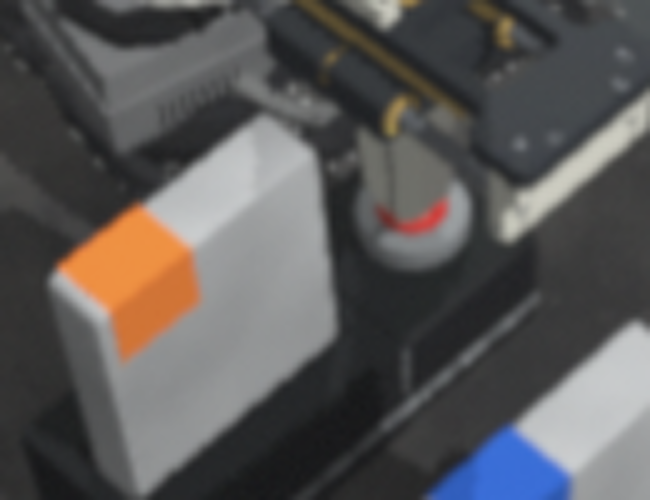

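The crop shows the closed fingertips bearing on the red button at (410,215), clear of the disk. I'm checking the button and housing heights against the tip (about 70.8 mm).

Run:
```python
from h import *
for n in ["scene","top"]:
    D=np.load(f"/tmp/{n}.npz"); X,ok=D["X"],D["ok"]; r=np.hypot(X[...,0]-.4345,X[...,1]-.0108)*1000; z=X[...,2]*1000
    for a,b in [(0,5),(5,10),(10,13),(13,15),(15,17),(17,19),(19,21),(24,30)]:
        m=ok&(r>=a)&(r<b)&(z>40); print(n,a,b,m.sum(),np.percentile(z[m],[10,50,90]).round(1))
```

```text
scene 0 5 18 [76.  77.1 78.5]
scene 5 10 50 [75.1 77.1 78.3]
scene 10 13 71 [67.6 76.3 77.9]
scene 13 15 48 [66.2 71.3 75.3]
scene 15 17 29 [64.7 67.5 69.4]
scene 17 19 42 [65.5 67.2 68.6]
scene 19 21 76 [55.  65.3 68.1]
scene 24 30 159 [53.2 55.  56.8]
top 0 5 20 [75.5 76.6 78. ]
top 5 10 57 [74.1 76.4 78. ]
top 10 13 48 [73.8 76.1 77.9]
top 13 15 44 [65.5 68.6 76.7]
top 15 17 46 [64.6 66.2 68.1]
top 17 19 53 [64.8 66.9 68.1]
top 19 21 60 [62.8 65.8 67.8]
top 24 30 234 [52.8 54.6 56.6]
```

The button top read 76.8 mm up, and the tip stopped at 70.8 mm, so it went the full 6 mm. Retreating.

Call:
{"method": "play_rows", "body": {
  "deltas": "0 0 -5 0 0 0 1;0 0 -20 0 0 0 1;0 0 -50 0 0 0 1;0 0 -90 0 0 0 1;0 0 -130 0 0 0 1;0 0 -150 0 0 0 1;0 0 -150 0 0 0 1;0 0 -150 0 0 0 1;0 0 -150 0 0 0 1;0 0 -150 0 0 0 1"
}}

```text
time_s: 16.45
tcp_pos: [0.4336, 0.0107, 0.241]
eef_rot: [0.172, 0.985, -0.0, -0.002]
ft_force: [0.5, -0.2, 0.6]
width: 0.009
finger_force: 0.0
```

```bash
python3 to.py 434 11 245 160.2; python3 ck.py
python3 - <<'E'
from h import *
p=snapshot("scene"); X,ok=cloud(p); r=np.hypot(X[...,0]-.4345,X[...,1]-.0108)*1000
print("button z",np.median(X[...,2][ok&(r<10)&(X[...,2]>.04)]))
m=outline_of("blue_disk",p)[0]["mask"]&ok; print(np.percentile(X[m],[2,50,98],axis=0).round(3))
E
```

```text
tcp [433.6  10.7 241. ] yaw 160.16 shift [-0.2  0.4 -4. ] turn [-0.05 -0.18 -0.04] ft [ 0.5 -0.2  0.6] width 0.8 grip 0.0 t 16.45
top 0.74 z [-0.0012  0.1593  0.6081]
0.138 30 x [-11.5  -0.3  14.2] y [-48.3 -30.4]
0.158 108 x [-11.    2.8  13.6] y [-47.2 -27.7]
scene 0.66 z [0.0522 0.1284 0.1622]
0.043 179 x [-8.9 12.9 14.8] y [-49.   48.3]
0.063 326 x [-5.2 12.9 14.4] y [-48.8  50. ]
0.083 336 x [-7.5 12.9 14.4] y [-49.   47.3]
0.103 366 x [-6.6 12.9 14.4] y [-49.  49.]
0.123 389 x [-8.  13.  14.6] y [-49.1  49.3]
0.143 1022 x [-11.2   6.3  14.3] y [-48.6  49.1]
0.163 16 x [-7.3  2.6 12.4] y [-40.9  36.6]
button z 0.23886000904973304
[[0.529 0.104 0.057]
 [0.581 0.134 0.146]
 [0.62  0.156 0.175]]
```

```bash
python3 -c "
from h import *
print(hand_in())"
```

```text
the job is handed in; nothing more can be done
None
```

I docked the orange disk and let go of it, pressed the red button its full 6 mm, left the blue disk in place and handed the job in at about 17 s; I didn't confirm on camera that the button came back up, and no verdict came back.

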